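# Mesh the kneading paddle with the mixer drive and hold it home

### The job

Take the kneading paddle out of its stand and put its keyed stem down into the collar of the mixer base; the drive inside stands at an unknown angle, so press lightly and turn the paddle until its keys drop in between the drive's teeth, then push it fully home so that its flange sits on the collar rim. The drive is sprung and pushes the paddle up again, so finish while still gripping the paddle and pressing it home (do not let go). Do not force it down hard, and do not knock the pen, the jar or the dropper bottle about.

Things in the scene. Friction and masses are not known exactly. Their poses are not given: they have to be found in the camera images.
- paddle: loose kneading paddle, about 0.14 kg, 93 mm tall, upright in its stand at any yaw. Origin on the axis at the lower end of the stem, z up. From below: four keys, a plus along body x and y (blades 5 mm thick, 26 mm across, z 0 to 14 mm), round shaft of radius 17 mm (to z 34), flange of radius 26 mm (to z 42), white blade (to z 93).
- paddle_grip (a point): middle of the paddle's flat white blade, 67 mm above the paddle's origin: grip it here. Blade 14 mm thick along the paddle's y, 44 mm wide along its x, z 42 to 93 mm.
- paddle_seat (a point): centre of the underside of the paddle's flange, 34 mm above the paddle's origin; it meets the collar rim when the paddle is home
- paddle_stand: grey round stand fixed to the table: foot of radius 44 mm, tube of outer radius 32 mm and 50 mm high with a 40 mm bore; the paddle's flange rests on its top. Origin at the centre of its underside.
- mixer_base: mixer base fixed to the table: white housing 130 (x) x 110 (y) x 45 mm, on it a steel collar of outer radius 34 mm, 40 mm high, with an upright 40 mm bore. Origin on the bore's axis, at the underside; front to -x.
- collar_rim (a point): centre of the collar's rim, on the bore's axis, 85 mm above the table. Stem end resting on the tooth tops: flange 20 mm above the rim, and at least 10 mm when pressed. Keys dropped in, on the slot floor: flange 8 mm above the rim. Pushing those last 8 mm against the spring takes about 10 N.
- drive (a point): axis point at the tooth tops of the drive cup at rest, 14 mm below the rim. Four square teeth 12 mm tall leave a plus-shaped slot 9.5 mm wide. The cup's angle is not reported and has nothing to do with the base's yaw; it repeats every quarter turn, and gearing holds it against 0.5 N m. Keys enter within 5 to 10 degrees.
- drive_floor (a point): axis point on the slot floor of the drive cup at rest, 26 mm below the rim. The cup is sprung: pressed by the stem it gives way downward, up to 10 mm, pushing back with 5.5 N at first and 600 N/m more. When the keys drop in between the teeth it springs up round them and the push falls to nothing until the keys meet the floor.
- ball_pen: black pen, 145 mm long and 9 mm high, lying on the table between the work things; leave it. Origin at the middle of its underside.
- dropper_bottle: small dropper bottle 33 mm wide, 102 mm tall, behind the work; leave it. Origin at the centre of its underside.
- blue_jar: opaque jar with screw lid, 66 mm wide, 105 mm tall, behind the work; leave it. Origin at the centre of its underside.
- funnel: white funnel standing on its 96 mm wide mouth, 100 mm tall, behind the work; fixed in place. Origin at the centre of its underside.

How it is judged (in metres and radians):
On the way, in this order (a step that is already met when the one before it is completed fails the run):
1. the paddle is lifted clear out of its stand (z of paddle in the frame of paddle_stand above 0.055 m), for 0.1 s.
2. its stem is inside the collar of the mixer base (horizontal distance between paddle_seat and collar_rim below 0.008 m and z of paddle in the frame of collar_rim below -0.008 m), for 0.1 s.
At the end, for the whole second after the job is handed in: The paddle is meshed and home: its flange is within 3 mm of the collar rim, within 5 mm of the bore's axis and upright within 0.09 rad, at rest, pressed against the mixer base with more than 5 N, and still gripped by the fingers (z of paddle_seat in the frame of collar_rim below 0.003 m and horizontal distance between paddle_seat and collar_rim below 0.005 m and angle between paddle's own z axis and vertical below 0.09 rad and contact force between paddle and mixer_base above 5 N and contact force between the fingers and paddle above 3 N and linear speed of paddle below 0.02 m/s); the arm keeps its last pose, push and grip.
It fails at once if the paddle is forced against the mixer base with more than 60 N (contact force between paddle and mixer_base above 60 N).
It fails at once if the pen, the jar or the dropper bottle is knocked more than 30 mm from its place (distance of any of ball_pen, dropper_bottle, blue_jar from where it was at the start of the episode above 0.03 m).
It also fails if it takes over 58 s, if anything falls off the work surface, if the arm or the gripper's body presses on something with over 40 N, if the wrist force passes 120 N, or if a joint passes its speed limit or range.

### The arm

A 6-joint arm with a two-finger parallel gripper is mounted at the origin on a cart in front of the work surface, level with it; the furniture and walls round the work are solid. World frame = base frame: x ahead of the robot, y to its left, z up, the work surface at z = 0. Lengths are in m, angles in degrees, forces in N, time in s.
With the tool pointing down it reaches from about 0.35 to 0.975 m from the base axis. Payload 7.1 kg.
Tool frame: the origin (TCP) lies between the finger pads; the fingertips stand 11 mm ahead of it and the grasp point (between the pads) lies 8 mm behind it; z points along the fingers, y is the line along which they close (so a half turn about z gives the same grasp; the last joint's range is limited). The gripper opens to 88 mm and grips with 3 to 60 N. Pads are 20 mm wide; open, the fingers measure 115 mm over their backs; the gripper's body (75 mm by 178 mm) begins 61 mm behind the grasp point.
Start: joints at [-66.177, 24.242, 93.386, -0, 62.372, -1.089], TCP at [0.263, -0.567, 0.197] pointing down, gripper open.
Joint ranges: [-172.04, 172.04], [-51.8, 120.97], [4.93, 147.93], [-75.15, 255.16], [6.16, 154.13], [-145.62, 145.62]. Speed limits (degrees/s): [136.94, 136.94, 172.46, 180, 180, 180].

### API

Orientations are given as a 3x3 rotation matrix whose columns are the frame's x, y, z axes.
In Python, from plant import r, cams gives the robot as it stands.
- The arm moves only by the tool drive_tool, never from a script. Its argument "series" is a list of rows, each a list of 7 numbers: the shift along the tool's x, y, z scaled (see below), then the turn, a rotation vector about the tool's x, y, z scaled (see below), then the opening, from 0 (shut) to 1 (fully open). In form: [[tx, ty, tz, rx, ry, rz, jaw], ...]. A call has 1 to 20 rows; each row shifts and turns the commanded pose from where the row before left it, along the tool's axes as they then stand; what a row does not reach is not made up. The controller multiplies each number of a shift by 30 mm and each number of a turn by 10 degrees. A row lasts 1/8 s, in which the tool goes at most 62.5 mm and 10.7 degrees, less where a joint would pass 70% of its speed; a pose out of reach is approached as far as the arm can. A call with a number of a shift or a turn outside -1 to 1 is refused whole. A call with a gripper value outside its range is refused whole. The fingers move at their own pace and stop on an object; "force" is the grip in N (left out, the last holds). Time passes only in rows, so rows that do not move let the fingers close. It gives the time, the measured TCP pose, the force, the opening and the grip force at its end, in the units of the state.
- r.get_state(): the state, without advancing time (a new reading comes with each control period).
- cams.get_image(name): name is "side" or "top"; returns the picture (384x512x3 uint8, red, green, blue); there is no depth.
- cams.camera_model(name): a dict with "K" (3x3 intrinsics, pixels), "k1" (the pictures are not rectified: a ray, as slopes to the right and down, at radius r is drawn at 1 + k1 r^2 times it, then the intrinsics apply), "rvec" (rotation vector, rad) and "tvec" (3), from world to camera coordinates, as OpenCV has them. Camera axes: x right, y down, z forward; pixel columns grow to the right and rows downward; lengths in m; the calibration is good to about 2 mm. A picture is of the moment at which its call begins. camera_model takes no time and is no camera call.
- r.job_done(): hands the job in; it is judged then, once.
Trained networks look in the newest picture that a camera, given by its name, has taken for a name from the list of things; names that differ only in an ending like _2 or _b are one class to them, and where a whole thing is asked for, a point or a joint stands for the part that bears it (a point fixed in the world has none). Each returns a list of dicts, best first, with "p" (0 to 1); they miss things now and then, are a little off and sometimes report something else, mostly with a low value. They report only what shows in the picture. A call takes as long as a camera call.
- cams.cut_out(camera, query): "pixels" (384x512 bool, what is visible of it) and "extent" ([left, top, right, bottom] in pixels, round what is visible of it).
The state is a dict: "time_s": time; "qpos": joint angles; "dq": joint speeds; "joint_torque": joint torques, N m; "position": TCP position; "orientation": TCP orientation; "wrist_force": force on the tool from outside, world axes, zero at the start; "ft_torque": the same for the moment, N m; "finger_gap": opening from 0.0 (shut) to 1.0 (fully open); "finger_force": force on a finger pad.
Only numpy, scipy, OpenCV 4.12 (cv2) and the standard library are available. Lean on these libraries where they do the work, as an engineer would, in place of code of your own. Each camera call takes 0.05 s, during which the arm holds its last target. There are 200 camera calls.

## Working session

There is one attempt and no reset: what is moved stays moved. The work goes in short steps, Python scripts to look and compute and a tool call to move; the robot and the scene stay as the last step left them, time stands still between calls to the robot, and variables do not carry over. Pictures are saved under pics/ and viewed, at most 10 in all, crops included, and the job is handed in when it is done.

Besides the shell and the picture viewer there is one more tool, called after "Emit:" as name(argument=value, ...), one argument or row to a line, values as JSON. drive_tool: Moves the arm, as the interface text tells. Its arguments: {"type":"object","properties":{"series":{"type":"array","items":{"type":"array","items":{"type":"number","minimum":-1,"maximum":1}}},"force":{"type":"number"}},"required":["series"]}

```bash
mkdir -p pics; cat > h.py <<'E'
import numpy as np, cv2
from plant import r, cams
def ray(cam,u,v):
    m=cams.camera_model(cam);K=np.array(m["K"]);k=m["k1"]
    d=np.array([(u-K[0,2])/K[0,0],(v-K[1,2])/K[1,1]]);s=d.copy()
    for _ in range(30): s=d/(1+k*(s@s))
    R=cv2.Rodrigues(np.array(m["rvec"],float))[0];t=np.array(m["tvec"],float).ravel()
    return -R.T@t, R.T@np.array([s[0],s[1],1])
def at_z(cam,u,v,z):
    c,d=ray(cam,u,v); return c+d*(z-c[2])/d[2]
def proj(cam,P):
    m=cams.camera_model(cam);K=np.array(m["K"])
    return cv2.projectPoints(np.atleast_2d(np.array(P,float)),np.array(m["rvec"],float),np.array(m["tvec"],float),K,np.array([m["k1"],0,0,0,0.]))[0].reshape(-1,2)
E
python3 - <<'E'
from h import *
ims={}
for c in("top","side"):
    im=cams.get_image(c);cv2.imwrite(f"pics/{c}0.png",im[:,:,::-1])
    print(c,"cam at",ray(c,256,192)[0].round(3),ray(c,256,192)[1].round(3))
    for q in("paddle","paddle_stand","mixer_base","ball_pen","dropper_bottle","blue_jar","funnel"):
        for d in cams.cut_out(c,q)[:2]:
            px=d["pixels"];v,u=np.nonzero(px)
            print(q,round(d["p"],2),[int(x) for x in d["extent"]],u.mean().round(1),v.mean().round(1),len(u),"z0:",at_z(c,u.mean(),v.mean(),0).round(3))
            np.save(f"{c}_{q}.npy",px) if d is not None and d["p"]>.5 else 0
E
```

```text
top cam at [ 0.472 -0.004  1.038] [ 0.128 -0.014 -0.992]
paddle 0.8 [188, 192, 209, 214] 197.5 203.2 382 z0: [0.577 0.129 0.   ]
paddle_stand 0.94 [181, 189, 219, 223] 201.4 206.9 584 z0: [0.568 0.119 0.   ]
mixer_base 0.83 [314, 199, 360, 258] 337.4 228.3 2453 z0: [ 0.515 -0.224  0.   ]
ball_pen 0.49 [219, 233, 274, 236] 243.1 233.2 182 z0: [0.503 0.013 0.   ]
dropper_bottle 0.54 [181, 142, 198, 163] 188.8 151.2 206 z0: [0.711 0.154 0.   ]
blue_jar 0.71 [244, 128, 269, 165] 257.0 147.0 669 z0: [ 0.723 -0.021  0.   ]
funnel 0.93 [290, 126, 326, 164] 308.7 145.9 1011 z0: [ 0.727 -0.154  0.   ]
side cam at [0.216 0.65  0.448] [ 0.473 -0.776 -0.417]
paddle 0.7 [225, 215, 257, 251] 241.5 234.0 844 z0: [0.642 0.019 0.   ]
paddle_stand 0.9 [219, 239, 267, 280] 243.2 265.4 1197 z0: [0.576 0.117 0.   ]
mixer_base 0.59 [302, 164, 365, 219] 335.7 192.1 2072 z0: [ 0.537 -0.28   0.   ]
mixer_base 0.36 [225, 216, 259, 253] 241.5 234.2 874 z0: [0.641 0.02  0.   ]
ball_pen 0.74 [285, 229, 319, 263] 300.6 247.8 208 z0: [0.505 0.01  0.   ]
dropper_bottle 0.93 [169, 209, 190, 259] 178.5 239.0 665 z0: [0.751 0.1   0.   ]
blue_jar 0.85 [205, 175, 236, 228] 222.8 198.8 1363 z0: [ 0.78  -0.109  0.   ]
funnel 0.56 [240, 161, 268, 204] 250.1 189.3 743 z0: [ 0.748 -0.193  0.   ]
```

```bash
python3 - <<'E'
import cv2,numpy as np
t=cv2.imread("pics/top0.png");s=cv2.imread("pics/side0.png")
f=lambda im,x,y,w,h:cv2.resize(im[y:y+h,x:x+w],(400,300),interpolation=cv2.INTER_CUBIC)
a=np.vstack([np.hstack([f(t,166,174,68,51),f(t,297,198,80,60)]),np.hstack([f(s,203,205,80,60),f(s,283,150,100,75)])])
cv2.imwrite("pics/m0.png",a)
E
```

```text
(no output)
```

View pics/m0.png

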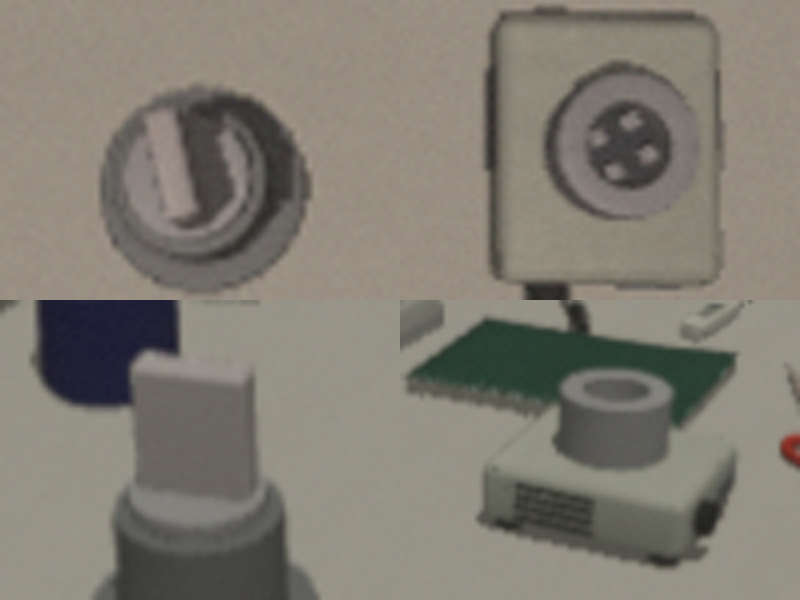

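View pics/top0.png

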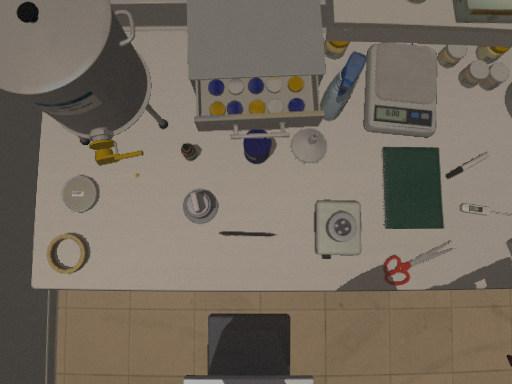

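Both crops show the paddle in the stand, with its blade top near top px (195.4, 201.9). The collar bore is near (342.7, 226.9), and the four light drive tooth tops are visible inside it.

```bash
cat >> h.py <<'E'
def circ(c,z,rad,n=72):
    a=np.linspace(0,2*np.pi,n,endpoint=False);return np.c_[c[0]+rad*np.cos(a),c[1]+rad*np.sin(a),np.full(n,z)]
def hull(cam,pts):
    m=np.zeros((384*4,512*4),np.uint8);cv2.fillConvexPoly(m,cv2.convexHull(((proj(cam,pts)+.5)*4).astype(np.int32)),255)
    return cv2.resize(m,(512,384),interpolation=cv2.INTER_AREA)/255.
E
python3 - <<'E'
from h import *
from scipy.optimize import minimize
t=cv2.imread("pics/top0.png");s=cv2.imread("pics/side0.png")
sc=lambda x,x0,k:x0+x/k-.5
# blade top corners (crop 5.88)
C=np.array([at_z("top",sc(u,166,400/68),sc(v,174,400/68),.109)[:2] for u,v in[(147,112),(173,107),(199,212),(175,222)]])
print("blade",C.round(4).tolist(),C.mean(0).round(4)); d=(C[2]+C[3]-C[0]-C[1])/2;print("len",np.linalg.norm(d),"yaw x",np.degrees(np.arctan2(d[1],d[0])))
C=np.array([at_z("side",sc(u,203,5),sc(v-300,205,5),.109)[:2] for u,v in[(131,369),(252,378),(148,351),(252,364)]])
print("side blade",C.round(4).tolist(),C.mean(0).round(4))
# collar: edge-gradient score of ring circles, both cameras
for cam,im in(("top",t),("side",s)):
    g=cv2.GaussianBlur(cv2.cvtColor(im,6).astype(np.float32),(0,0),.7)
    def val(P):
        p=proj(cam,P).astype(np.float32);return cv2.remap(g,p[:,:1],p[:,1:],1)[:,0]
    def f(c): # bore edge: brighter outside
        a=val(circ(c,.085,.0225)).mean()-val(circ(c,.085,.0175)).mean()
        return -(a+(val(circ(c,.085,.0315)).mean()-val(circ(c,.085,.0365)).mean()))
    for c0 in[(.51,-.215)]:
        G=[(f((x,y)),x,y) for x in np.arange(.46,.56,.001) for y in np.arange(-.26,-.17,.001)]
        b=minimize(f,min(G)[1:],method="Nelder-Mead");print(cam,"collar",b.x.round(4),b.fun)
    # stand+paddle
    def iou(c):
        m=hull(cam,np.r_[circ(c,0,.044),circ(c,.006,.044)]); m=np.maximum(m,hull(cam,np.r_[circ(c,0,.032),circ(c,.05,.032)]))
        return m
    M=np.load(f"{cam}_paddle_stand.npy")|np.load(f"{cam}_paddle.npy")
    def e(p):
        m=iou(p[:2]); m=np.maximum(m,hull(cam,np.r_[circ(p[:2],.05,.026),circ(p[:2],.058,.026)]))
        a=np.radians(p[2]);x=np.array([np.cos(a),np.sin(a)]);y=np.array([-x[1],x[0]])
        B=[np.r_[p[:2]+i*.022*x+j*.007*y,z] for i in(-1,1) for j in(-1,1) for z in(.058,.109)]
        m=np.maximum(m,hull(cam,B)); return np.abs(m-M).sum()
    b=min((minimize(e,(x,y,a),method="Nelder-Mead",options=dict(initial_simplex=[(x,y,a),(x+.004,y,a),(x,y+.004,a),(x,y,a+15)])) for x,y,a in[(.565,.12,-10),(.57,.115,-20),(.56,.12,0)]),key=lambda b:b.fun)
    print(cam,"stand",b.x.round(4),b.fun)
# teeth
T=np.array([at_z("top",sc(u-400,297,5),sc(v,198,5),.071)[:2] for u,v in[(632,122),(598,138),(612,160),(648,153)]])
T2=T-T.mean(0);print("teeth c",T.mean(0).round(4),np.degrees(np.arctan2(T2[:,1],T2[:,0])).round(1),np.linalg.norm(T2,axis=1).round(4))
cv2.imwrite("pics/bore.png",cv2.resize(t[214:240,328:358],(780,600*26*30//(26*30)) ,interpolation=cv2.INTER_CUBIC))
E
```

```text
blade [[0.5905, 0.1312], [0.5925, 0.1212], [0.552, 0.1104], [0.5482, 0.1195]] [0.5708 0.1206]
len 0.04287744832739637 yaw x -164.87625137115265
side blade [[0.5878, 0.1367], [0.5462, 0.1226], [0.59, 0.1225], [0.5515, 0.1137]] [0.5689 0.1239]Traceback (most recent call last):
  File "<stdin>", line 19, in <module>
  File "<stdin>", line 16, in f
  File "<stdin>", line 14, in val
  File "h.py", line 12, in proj
    m=cams.camera_model(cam);K=np.array(m["K"])
ValueError: time passes only in moves, steps and waits
```

```bash
sed -i 's/cams.camera_model(cam)/CM[cam]/; s/^from plant import r, cams/&\nCM={c:cams.camera_model(c) for c in("top","side")}/' h.py
python3 - <<'E'
from h import *
from scipy.optimize import minimize
t=cv2.imread("pics/top0.png");s=cv2.imread("pics/side0.png")
sc=lambda x,x0,k:x0+x/k-.5
cv2.imwrite("pics/bore.png",cv2.resize(t[214:240,328:358],(690,598),interpolation=cv2.INTER_CUBIC))
for cam,im in(("top",t),("side",s)):
    g=cv2.GaussianBlur(cv2.cvtColor(im,6).astype(np.float32),(0,0),.7)
    def val(P):
        p=proj(cam,P).astype(np.float32);return cv2.remap(g,p[:,:1],p[:,1:],1)[:,0]
    def f(c):
        a=val(circ(c,.085,.0225)).mean()-val(circ(c,.085,.0175)).mean()
        return -(a+(val(circ(c,.085,.0315)).mean()-val(circ(c,.085,.0365)).mean()))
    G=[(f((x,y)),x,y) for x in np.arange(.47,.55,.002) for y in np.arange(-.25,-.18,.002)]
    b=minimize(f,min(G)[1:],method="Nelder-Mead");print(cam,"collar",b.x.round(4),b.fun)
    M=np.load(f"{cam}_paddle_stand.npy")|np.load(f"{cam}_paddle.npy")
    def e(p):
        c=p[:2];m=0
        for z0,z1,R in((0,.006,.044),(0,.05,.032),(.05,.058,.026)): m=np.maximum(m,hull(cam,np.r_[circ(c,z0,R),circ(c,z1,R)]))
        a=np.radians(p[2]);x=np.array([np.cos(a),np.sin(a)]);y=np.array([-x[1],x[0]])
        B=[np.r_[c+i*.022*x+j*.007*y,z] for i in(-1,1) for j in(-1,1) for z in(.058,.109)]
        return np.abs(np.maximum(m,hull(cam,B))-M).sum()
    x,y,a=.57,.12,15
    b=minimize(e,(x,y,a),method="Nelder-Mead",options=dict(maxfev=120,initial_simplex=[(x,y,a),(x+.004,y,a),(x,y+.004,a),(x,y,a+10)]))
    print(cam,"stand",b.x.round(4),b.fun)
T=np.array([at_z("top",sc(u-400,297,5),sc(v,198,5),.071)[:2] for u,v in[(632,122),(598,138),(612,160),(648,153)]])
T2=T-T.mean(0);print("teeth c",T.mean(0).round(4),np.degrees(np.arctan2(T2[:,1],T2[:,0])).round(1),np.linalg.norm(T2,axis=1).round(4))
print(r.get_state()["orientation"],r.get_state()["time_s"])
E
```

```text
top collar [ 0.5152 -0.2179] -43.84935760498047
top stand [ 0.5717  0.1219 11.3184] 42.050980392156866
side collar [ 0.514  -0.2129] -42.06300354003906
side stand [ 0.5716  0.1226 31.3992] 162.94509803921568
teeth c [ 0.5173 -0.2173] [ -25.3   78.   146.8 -110.9] [0.011  0.0118 0.0094 0.0128]
[[ 9.06959077e-01  4.21218748e-01 -1.04178007e-06]
 [ 4.21218748e-01 -9.06959076e-01 -2.54078044e-05]
 [-1.16470954e-05  2.26050215e-05 -1.00000000e+00]] 0.8
```

View pics/bore.png

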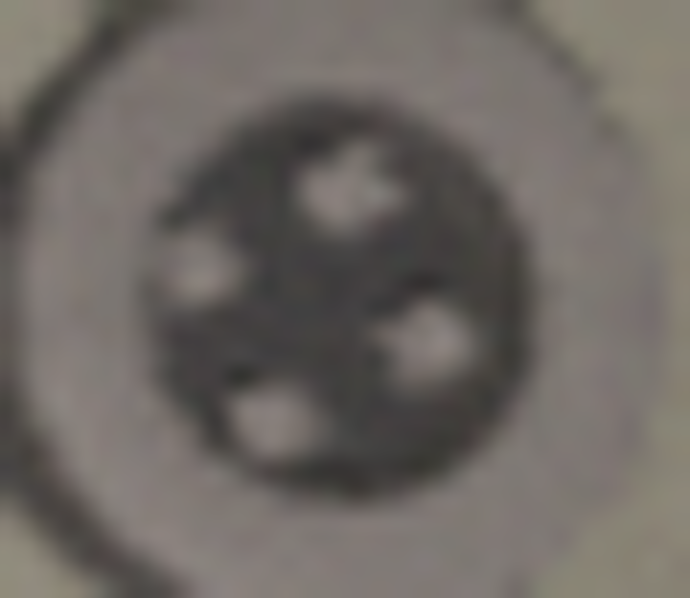

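The four tooth tops sit at crop px (345,185), (200,268), (270,415) and (430,340). The two cameras agree on the stand to within 1 mm. I'm moving over the paddle now.

Emit:
drive_tool(
  series=[
    [0.95,-0.82,0,0,0,0,1],
    [0.95,-0.82,0,0,0,0,1],
    [0.95,-0.82,0,0,0,0,1],
    [0.95,-0.82,0,0,0,0,1],
    [0.95,-0.82,0,0,0,0,1],
    [0.95,-0.82,0,0,0,0,1],
    [0.95,-0.82,0,0,0,0,1],
    [0.95,-0.82,0,0,0,0,1],
    [0.95,-0.82,0,0,0,0,1],
    [0.95,-0.82,0,0,0,0,1],
    [0.95,-0.82,0,0,0,0,1],
    [0.95,-0.82,0,0,0,0,1],
    [0.95,-0.82,0,0,0,0,1],
    [0.95,-0.82,0,0,0,0,1],
    [0.95,-0.82,0,0,0,0,1],
    [0.95,-0.82,0,0,0,0,1],
    [0.95,-0.82,0,0,0,0,1],
    [0.95,-0.82,0,0,0,0,1],
    [0.95,-0.82,0,0,0,0.45,1],
    [0.95,-0.82,0,0,0,0.45,1],
  ],
  force=20,
)

```text
time_s: 3.3
position: [0.576, 0.1194, 0.1972]
orientation: [[0.962, 0.272, 0.0], [0.272, -0.962, -0.0], [0.0, 0.0, -1.0]]
wrist_force: [-0.1, -0.8, -0.7]
finger_gap: 1.004
finger_force: 0.0
```

```bash
cat >> h.py <<'E'
def go(target,yaw_y=None):
    s=r.get_state();R=np.array(s["orientation"]);p=np.array(s["position"])
    print("t",s["time_s"],"p",p.round(4),"yaw_y",np.degrees(np.arctan2(R[1,1],R[0,1])).round(2),"F",np.round(s["wrist_force"],1),"gap",s["finger_gap"])
    if target is not None: print("units/30mm tool:",(R.T@(np.array(target)-p)/.03).round(2))
E
python3 - <<'E'
from h import *
go((.5712,.1215,.075))
T=np.array([at_z("top",328+u/23-.5,214+v/23-.5,.071)[:2] for u,v in[(345,185),(200,268),(270,415),(430,340)]])
T2=T-T.mean(0);print("teeth c",T.mean(0).round(4),np.degrees(np.arctan2(T2[:,1],T2[:,0])).round(1),np.linalg.norm(T2,axis=1).round(4))
E
```

```text
t 3.3 p [0.576  0.1194 0.1972] yaw_y -74.22 F [-0.1 -0.8 -0.7] gap 1.0035472131461607
units/30mm tool: [-0.14 -0.11  4.07]
teeth c [ 0.5162 -0.2173] [ -17.3   73.1  158.7 -107.7] [0.0125 0.0119 0.0124 0.0128]
```

Emit:
drive_tool(
  series=[
    [-0.14,-0.11,0.6,0,0,0,1],
    [0,0,0.8,0,0,0,1],
    [0,0,0.8,0,0,0,1],
    [0,0,0.8,0,0,0,1],
    [0,0,0.7,0,0,0,1],
    [0,0,0.37,0,0,0,1],
    [0,0,0,0,0,0,0],
    [0,0,0,0,0,0,0],
    [0,0,0,0,0,0,0],
    [0,0,0,0,0,0,0],
    [0,0,0,0,0,0,0],
    [0,0,0,0,0,0,0],
    [0,0,0,0,0,0,0],
    [0,0,0,0,0,0,0],
  ],
  force=30,
)

```text
time_s: 5.05
position: [0.5706, 0.1202, 0.0749]
orientation: [[0.962, 0.274, -0.0], [0.274, -0.962, 0.0], [-0.0, -0.0, -1.0]]
wrist_force: [-0.0, 0.5, -1.1]
finger_gap: 0.158
finger_force: 29.9
```

Emit:
drive_tool(
  series=[
    [0,0,-0.4,0,0,0,0],
    [0,0,-0.7,0,0,0,0],
    [0,0,-0.8,0,0,0,0],
    [0,0,-0.8,0,0,0,0],
    [0,0,-0.7,0,0,0,0],
    [0,0,-0.3,0,0,0,0],
    [0,0,0,0,0,0,0],
    [0,0,0,0,0,0,0],
  ],
  force=35,
)

```text
time_s: 6.05
position: [0.5701, 0.1201, 0.1852]
orientation: [[0.962, 0.274, -0.001], [0.274, -0.962, -0.0], [-0.001, -0.0, -1.0]]
wrist_force: [-0.7, 0.3, -0.9]
finger_gap: 0.154
finger_force: 34.9
```

```bash
python3 - <<'E'
from h import *
s=r.get_state();p=np.array(s["position"]);R=np.array(s["orientation"])
go((.5160,-.2170,.187))
t=cams.get_image("top");si=cams.get_image("side")
cv2.imwrite("pics/t1.png",t[:,:,::-1]);cv2.imwrite("pics/s1.png",si[:,:,::-1])
a=si[150:270,190:350,::-1].copy()
a=cv2.resize(a,(800,600),interpolation=cv2.INTER_CUBIC)
# predicted paddle outline, centred on TCP
o=p.copy();o[2]=p[2]+.008-.067
for z,R_ in((0,.013),(.034,.017),(.034,.026),(.042,.026)):
    q=(proj("side",circ(o,o[2]+z,R_))-[190,150]+.5)*5
    cv2.polylines(a,[q.astype(np.int32)],True,(0,0,255),1)
cv2.imwrite("pics/s1c.png",a)
E
```

```text
t 6.05 p [0.5701 0.1201 0.1852] yaw_y -74.09 F [-0.7  0.3 -0.9] gap 0.1544723380298724
units/30mm tool: [-4.81 10.31 -0.05]
```

View pics/s1c.png

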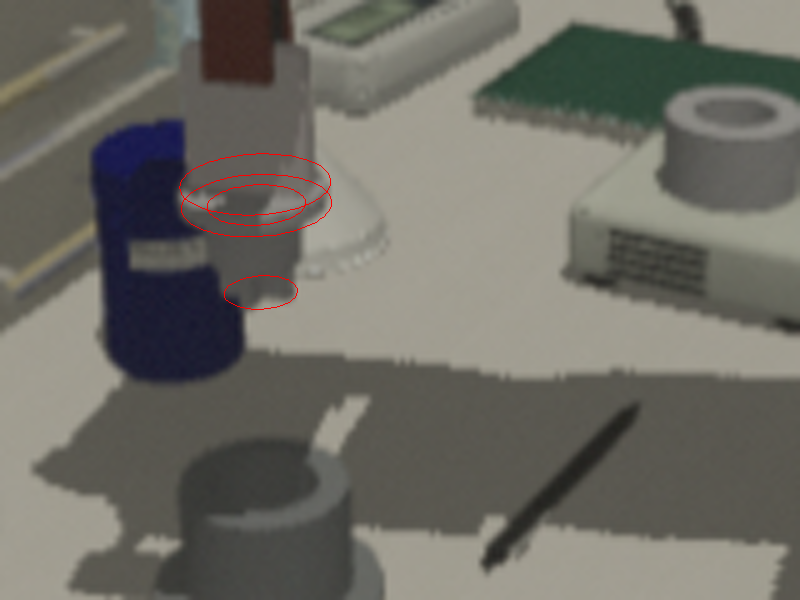

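The side picture shows the paddle upright and clear of the stand. Its flange, at px (178–330, 200), matches the red predicted outline. Carrying it over to the collar.

Emit:
drive_tool(
  series=[
    [-0.14,0.3,0,0,0,0,0],
    [-0.28,0.6,0,0,0,0,0],
    [-0.333,0.71,0,0,0,0,0],
    [-0.333,0.71,0,0,0,0,0],
    [-0.333,0.71,0,0,0,0,0],
    [-0.333,0.71,0,0,0,0,0],
    [-0.333,0.71,0,0,0,0,0],
    [-0.333,0.71,0,0,0,0,0],
    [-0.333,0.71,0,0,0,0,0],
    [-0.333,0.71,0,0,0,0,0],
    [-0.333,0.71,0,0,0,0,0],
    [-0.333,0.71,0,0,0,0,0],
    [-0.333,0.71,0,0,0,0,0],
    [-0.333,0.71,0,0,0,0,0],
    [-0.28,0.6,0,0,0,0,0],
    [-0.15,0.31,0,0,0,0,0],
    [0,0,0,0,0,-0.55,0],
    [0,0,0,0,0,-0.55,0],
    [0,0,0,0,0,0,0],
    [0,0,0,0,0,0,0],
  ],
)

```text
time_s: 8.65
position: [0.5158, -0.2176, 0.1859]
orientation: [[0.892, 0.451, -0.0], [0.451, -0.892, 0.0], [-0.0, -0.0, -1.0]]
wrist_force: [-0.3, 0.7, -1.4]
finger_gap: 0.152
finger_force: 34.9
```

```bash
python3 - <<'E'
from h import *
go((.515,-.218,.1365))
s=r.get_state();p=np.array(s["position"])
si=cams.get_image("side")
a=cv2.resize(si[110:230,260:420,::-1],(800,600),interpolation=cv2.INTER_CUBIC)
o=p.copy();o[2]=p[2]+.008-.067
for c,z,R_,col in((o,o[2],.013,(0,0,255)),(o,o[2]+.034,.017,(0,0,255)),(o,o[2]+.034,.026,(0,0,255)),(o,.085,.034,(0,255,0)),(o,.085,.02,(0,255,0))):
    q=(proj("side",circ(c,z,R_))-[260,110]+.5)*5
    cv2.polylines(a,[q.astype(np.int32)],True,col,1)
cv2.imwrite("pics/s2c.png",a)
E
```

```text
t 8.65 p [ 0.5158 -0.2176  0.1859] yaw_y -63.18 F [-0.3  0.7 -1.4] gap 0.1518839535336126
units/30mm tool: [-0.03 -0.    1.65]
```

View pics/s2c.png

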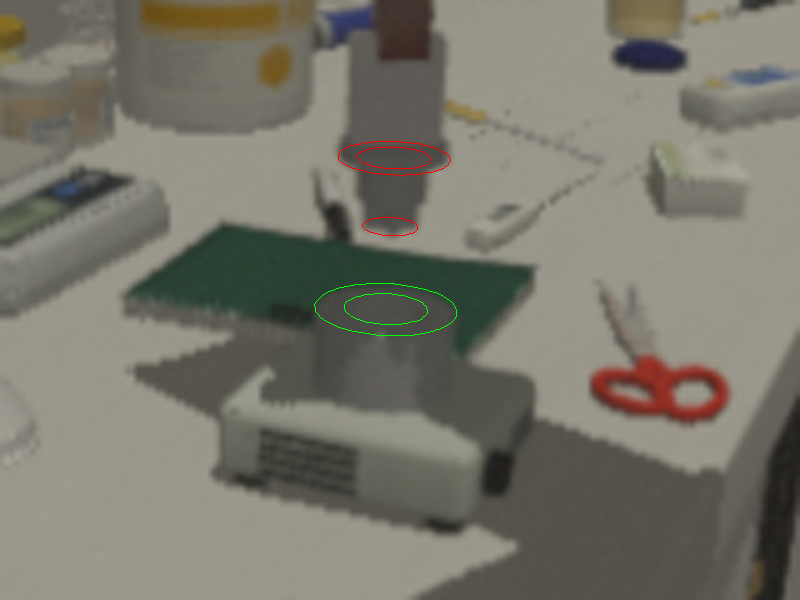

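The paddle is centred above the collar. The collar appears less than 1 px left of the predicted circle, at px 313–452 against 315–457. I'm nudging +0.6 mm and lowering.

Emit:
drive_tool(
  series=[
    [0.02,0,0.3,0,0,0,0],
    [0,0,0.5,0,0,0,0],
    [0,0,0.4,0,0,0,0],
    [0,0,0.15,0,0,0,0],
    [0,0,0.1,0,0,0,0],
    [0,0,0.1,0,0,0,0],
    [0,0,0.05,0,0,0,0],
    [0,0,0,0,0,0,0],
  ],
)

```text
time_s: 9.7
position: [0.5165, -0.2175, 0.1381]
orientation: [[0.892, 0.453, 0.0], [0.453, -0.892, -0.0], [0.0, 0.0, -1.0]]
wrist_force: [-0.6, 0.2, -0.9]
finger_gap: 0.156
finger_force: 34.9
```

Emit:
drive_tool(
  series=[
    [0,0,0.1,0,0,0,0],
    [0,0,0.1,0,0,0,0],
    [0,0,0.07,0,0,0,0],
    [0,0,0.07,0,0,0,0],
    [0,0,0,0,0,0,0],
    [0,0,0,0,0,0,0],
  ],
)

```text
time_s: 10.45
position: [0.5165, -0.2174, 0.1278]
orientation: [[0.892, 0.453, 0.0], [0.453, -0.892, -0.0], [0.0, 0.0, -1.0]]
wrist_force: [0.1, 0.8, -1.2]
finger_gap: 0.154
finger_force: 34.9
```

No force 2 mm below the tooth tops, so the keys look to be dropping in. Continuing down.

Emit:
drive_tool(
  series=[
    [0,0,0.1,0,0,0,0],
    [0,0,0.1,0,0,0,0],
    [0,0,0.07,0,0,0,0],
    [0,0,0,0,0,0,0],
    [0,0,0,0,0,0,0],
  ],
)

```text
time_s: 11.08
position: [0.5164, -0.2174, 0.1197]
orientation: [[0.892, 0.453, 0.0], [0.453, -0.892, 0.0], [0.0, -0.0, -1.0]]
wrist_force: [-0.3, -0.8, -1.5]
finger_gap: 0.159
finger_force: 34.9
```

Meshed: 10 mm below the tooth tops with no push-back. Now pressing home against the spring.

Emit:
drive_tool(
  series=[
    [0,0,0.08,0,0,0,0],
    [0,0,0.08,0,0,0,0],
    [0,0,0.08,0,0,0,0],
    [0,0,0.05,0,0,0,0],
    [0,0,0,0,0,0,0],
    [0,0,0,0,0,0,0],
  ],
  force=45,
)

```text
time_s: 11.82
position: [0.517, -0.2176, 0.1118]
orientation: [[0.892, 0.453, 0.001], [0.453, -0.892, -0.0], [0.001, 0.001, -1.0]]
wrist_force: [-0.5, 1.5, 7.5]
finger_gap: 0.154
finger_force: 45.0
```

Emit:
drive_tool(
  series=[
    [0,0,0.03,0,0,0,0],
    [0,0,0.03,0,0,0,0],
    [0,0,0,0,0,0,0],
    [0,0,0,0,0,0,0],
  ],
)

```text
time_s: 12.32
position: [0.517, -0.2176, 0.1101]
orientation: [[0.892, 0.453, 0.001], [0.453, -0.892, -0.0], [0.001, 0.001, -1.0]]
wrist_force: [-1.7, 1.8, 8.6]
finger_gap: 0.155
finger_force: 45.0
```

Emit:
drive_tool(
  series=[
    [0,0,0.03,0,0,0,0],
    [0,0,0.03,0,0,0,0],
    [0,0,0,0,0,0,0],
    [0,0,0,0,0,0,0],
  ],
)

```text
time_s: 12.82
position: [0.5171, -0.2176, 0.1097]
orientation: [[0.892, 0.453, 0.002], [0.453, -0.892, -0.001], [0.001, 0.001, -1.0]]
wrist_force: [-5.0, 2.9, 20.6]
finger_gap: 0.157
finger_force: 45.1
```

The force jumped at z = 0.1097, so the flange is on the rim. One check picture before handing in.

```bash
python3 - <<'E'
from h import *
go(None)
si=cams.get_image("side")
cv2.imwrite("pics/s3c.png",cv2.resize(si[140:230,280:400,::-1],(800,600),interpolation=cv2.INTER_CUBIC))
E
```

```text
t 12.825 p [ 0.5171 -0.2176  0.1097] yaw_y -63.09 F [-5.   2.9 20.6] gap 0.15724133131435616
```

View pics/s3c.png

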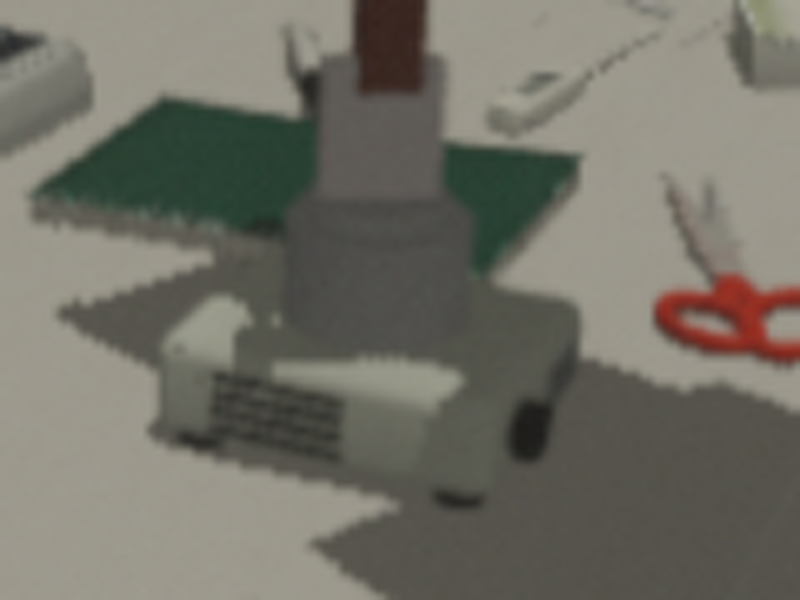

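The flange sits on the collar rim at px (380, 215) with no gap, and the blade is upright in the fingers.

```bash
python3 -c "
from plant import r
print(r.job_done())"
```

```text
the job is handed in; nothing more can be done
None
```

The paddle is meshed with the drive and its flange is on the collar rim, still gripped and pressed at about 20 N by the wrist sensor; I handed the job in just after 12.8 s but got no verdict back.

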